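Lock the bayonet cap on the slant-front storage tub

TASK

The blue cap belongs on the sloping filler neck of the upper white storage tub: pick it up, find by feel where its two lugs drop into the neck (at the yellow marks), push it in against the spring, and give it the quarter-turn clockwise to the green marks so that it springs up locked. Let go of it and leave the bowl, spice jar and salt shaker standing where they are.

Things in the scene. Friction and masses are not known exactly. Their poses are not given: they have to be found in the camera images.
- tubs: Two stacked white tubs, fixed to the counter, 190 x 180 mm, 173 mm tall. Origin: centre of the underside. The upper one's front (-x side) slopes at 30 degrees and carries the round filler neck.
- neck: White round filler neck, 84 mm outside, standing 24 mm out of the sloping face. Origin: centre of its mouth, in the rim plane. z: its axis, out of the mouth, 30 degrees (0.52 rad) from vertical, leaning to the tubs' front; x points up the slope. Bore 52 mm: 2.8 mm clearance round the cap's plug. All rigid, except a flat spring plate inside, 6.5 mm below the rim.
- entry_side (a point): Point level with the rim, 46 mm from the neck's axis, 40 degrees (0.70 rad) counter-clockwise of the neck's x looking into the mouth. The bayonet ring is fitted differently each time: its two opposite entry slots (yellow marks) lie up to 0.3 rad either way of this direction and its opposite. Feel or look for them: a lug drops in within 6 degrees of its slot, else it rests on the rim.
- press_stop (a point): Point on the neck's axis 14.5 mm below the rim: the cap's underside is here when pushed home, its disc on the rim (hard stop). The spring plate pushes back with 6 N when met and 0.7 N more per mm, about 12 N here. The cap turns only with its underside 12.5 mm or more below the rim. Let go part-way round, it stays under the ridge.
- lock_height (a point): Point on the neck's axis 10 mm below the rim: the cap's underside is here when locked. The lock (green marks) is 80 degrees (1.40 rad) clockwise of the entry slots, looking into the mouth; a wall stops the turn about 6 degrees past it. Let up there, the cap rises about 4 mm into a notch and cannot turn back; unlocked, it would be pushed up to 6.5 mm.
- cap_center (a point): Blue cap, 47.5 mm tall, about 80 g, loose, upright on the counter. Point on its axis 24 mm above the underside. A 78 mm disc lies 14.5 to 21.5 mm above the underside; on it an upright grip bar 54 mm long (x), 13 mm wide (y), 21.5 to 47.5 mm above the underside. z points up out of the bar; a half turn about z changes nothing.
- cap_foot (a point): Point on the cap's axis at its underside, with the cap's axes. Below the disc is a plug 46 mm in diameter and 14.5 mm tall, tapered to 40 mm at its foot, with two lugs at the foot (5 mm tall, 13 mm wide, reaching 32 mm from the axis) towards +x and -x, in line with the bar.
- bowl_center (a point): Terracotta-coloured bowl, 110 mm wide, 50 mm tall, loose; half-way up on its axis. Leave alone.
- jar_center (a point): Amber glass spice jar, 44 mm wide, 85 mm tall, loose; half-way up on its axis. Leave alone.
- shaker_center (a point): Steel salt shaker, a cylinder 40 mm wide, 70 mm tall, loose; half-way up on its axis. Leave alone.
Things that resemble listed ones, but are neither listed nor needed, are in the scene too. Several things look just like the part that bears cap_center: the one meant starts farthest from the robot's base.

How it is judged:
On the way:
1. the cap, its lugs through the slots, is pushed in against the spring far enough to turn (x of cap_foot in the frame of neck between -0.0045 and 0.0045 m and y of cap_foot in the frame of neck between -0.0045 and 0.0045 m and z of cap_foot in the frame of neck between -0.02 and -0.0115 m and angle between the z axis of cap_center and the z axis of neck, either way round below 0.15 rad), for 0.1 s.
At the end, for the whole second after the job is handed in: The cap is released and still in the neck, held by its lugs in the locking notches: sprung up to the locked height (underside 8.3 to 11.2 mm below the rim; it can be at this height nowhere else in the turn), within 4.5 mm of the neck's axis along the neck's x and y, and square to it within 0.12 rad (x of cap_foot in the frame of neck between -0.0045 and 0.0045 m and y of cap_foot in the frame of neck between -0.0045 and 0.0045 m and z of cap_foot in the frame of neck between -0.0112 and -0.0083 m and angle between the z axis of cap_center and the z axis of neck, either way round below 0.12 rad and linear speed of cap below 0.02 m/s and contact force between the fingers and cap below 0.1 N); the robot touches nothing.
It fails at once if the bowl is moved by more than 30 mm or tipped (distance of bowl_center from where it was at the start of the episode above 0.03 m or angle between bowl_center's own z axis and vertical above 0.35 rad).
It fails at once if the jar is moved by more than 30 mm or tipped (distance of jar_center from where it was at the start of the episode above 0.03 m or angle between jar_center's own z axis and vertical above 0.35 rad).
It fails at once if the shaker is moved by more than 30 mm or tipped (distance of shaker_center from where it was at the start of the episode above 0.03 m or angle between shaker_center's own z axis and vertical above 0.35 rad).
It also fails if it takes over 64 s, if anything falls off the work surface, if the arm or the gripper's body presses on something with over 40 N, if the wrist force passes 120 N, or if a joint passes its speed limit or range.

ROBOT

A 6-joint arm with a two-finger parallel gripper is mounted at the origin on the work surface. World frame = base frame: x ahead of the robot, y to its left, z up, the work surface at z = 0. Lengths are in m, angles in rad, forces in N, time in s.
With the tool pointing down it reaches from about 0.3 to 0.875 m from the base axis. Payload 6.4 kg.
Tool frame: the origin (TCP) lies midway between the tips of the shut fingers; the grasp point (between the pads) lies 19 mm behind it (ctrl.hold_point_z is the distance from the TCP to the grasp point, in m); z points along the fingers, y is the line along which they close (so a half turn about z gives the same grasp; the last joint's range is limited). The gripper opens to 85 mm and grips with 20 to 120 N. Pads are 22 mm wide; open, the fingers measure 114 mm over their backs; the gripper's body (76 mm by 85 mm) begins 54 mm behind the grasp point. The pads swing forward as they close: fully open they stand 13 mm farther back than shut.
Start: joints at [-1.316, 0.181, 1.607, -0, 1.354, -0.206], TCP at [0.256, -0.515, 0.231] pointing down, gripper open.
Joint ranges: [-2.99, 2.99], [-0.89, 2.07], [0.3, 2.58], [-1.14, 4.28], [0, 2.63], [-3.12, 3.12]. Speed limits (rad/s): [2.57, 2.57, 3.01, 3.14, 3.14, 3.14].

INTERFACE

Orientations are given as a unit quaternion [w, x, y, z].
In Python, from bench import ctrl gives the robot as it stands.
- The arm moves only by the tool carry_out, never from a script. Its argument "plan" is text: rows parted by semicolons, each of 6 numbers parted by spaces: the shift along the tool's x, y, z as a fraction of full scale, then the turn, a rotation vector about the tool's x, y, z as a fraction of full scale. A call has exactly 8 rows; each row shifts and turns the commanded pose from where the row before left it, along the tool's axes as they then stand; what a row does not reach is not made up. Full scale, the value 1, is 40 mm for a shift and 0.1 rad for a turn. A row lasts 1/12 s, in which the tool goes at most 41.7 mm and 7.16 degrees, less where a joint would pass 70% of its speed; a pose out of reach is approached as far as the arm can. A call with a number of a shift or a turn outside -1 to 1 is refused whole. A call with a gripper value outside its range is refused whole. "claw" is the gripper's target within -1 to 1 (shut at 1, half-way at 0, fully open at -1), set as the call begins (left out, the last holds). The fingers move at their own pace and stop on an object; the grip force is fixed at half the most. Time passes only in rows, so rows that do not move let the fingers close, or fill a call up. It gives the time, the measured TCP pose, the force, the opening and the grip force at its end, in the units of the state.
- ctrl.get_obs(): the state, without advancing time (a new reading comes with each control period).
- ctrl.camera(name): name is "scene" or "top"; returns a dict with "pixels" (384x512x3 uint8, red, green, blue), "mtx" (3x3 intrinsics, pixels), "R" (3x3) and "t" (3): a world point X has camera coordinates R X + t. Camera axes: x right, y down, z forward; pixel columns grow to the right and rows downward; lengths in m; the calibration is good to about 2 mm. A picture is of the moment at which its call begins. There is no depth.
- ctrl.hand_in(): hands the job in; it is judged then, once.
The state is a dict: "time_s": time; "q": joint angles; "dq": joint speeds; "joint_efforts": joint torques, N m; "eef_pos": TCP position; "eef_rot": TCP orientation; "wrist_force": force on the tool from outside, world axes, zero at the start; "torque": the same for the moment, N m; "opening": opening from 0.0 (shut) to 1.0 (fully open); "grasp_force": force on a finger pad.
Only numpy, scipy, OpenCV 4.12 (cv2) and the standard library are available. Lean on these libraries where they do the work, as an engineer would, in place of code of your own. Each camera call takes 0.05 s, during which the arm holds its last target. There are 200 camera calls.

## Working session

There is one attempt and no reset: what is moved stays moved. The work goes in short steps, Python scripts to look and compute and a tool call to move; the robot and the scene stay as the last step left them, time stands still between calls to the robot, and variables do not carry over. Pictures are saved under pics/ and viewed, at most 10 in all, crops included, and the job is handed in when it is done.

Besides the shell and the picture viewer there is one more tool, called after "Emit:" as name(argument=value, ...) on one line, values as JSON. carry_out: Moves the arm, as the interface text tells. Shift numbers are shares of 40 mm and turn numbers shares of 0.1 rad, none past 1 either way. Its arguments: {"type":"object","properties":{"plan":{"type":"string"},"claw":{"type":"number"}},"required":["plan"]}

```bash
mkdir -p pics; ls; python3 - <<'E'
from bench import ctrl
import cv2,numpy as np
for n in("scene","top"):
    c=ctrl.camera(n); cv2.imwrite(f"pics/{n}0.png",c["pixels"][:,:,::-1]); np.savez(n+"0.npz",**{k:c[k] for k in("pixels","mtx","R","t")})
    print(n,c["mtx"].round(1).tolist(),(-c["R"].T@c["t"]).round(3),c["R"].round(3).tolist())
print(ctrl.get_obs(),ctrl.hold_point_z)
E
```

```text
pics
scene [[399.9, 0.0, 255.6], [0.0, 399.9, 183.5], [0.0, 0.0, 1.0]] [ 0.888 -0.544  0.768] [[0.779, 0.627, -0.013], [0.438, -0.559, -0.704], [-0.449, 0.543, -0.71]]
top [[396.0, 0.0, 258.6], [0.0, 396.0, 188.4], [0.0, 0.0, 1.0]] [ 0.363 -0.014  1.027] [[-0.029, -1.0, -0.011], [-0.988, 0.03, -0.154], [0.154, 0.006, -0.988]]
{'time_s': 0.1, 'q': array([-1.31630334e+00,  1.81486525e-01,  1.60790691e+00, -7.41186268e-06,
        1.35381057e+00, -2.06274916e-01]), 'dq': array([-1.02534075e-05,  1.92449636e-04, -2.71042674e-03, -2.74769134e-03,
       -8.44200464e-04,  5.98259125e-04]), 'joint_efforts': array([-9.37381969e-05, -4.45884025e+01, -3.52237558e+01, -4.83269487e-04,
        4.16596653e-03,  2.42831965e-05]), 'eef_pos': array([ 0.25556334, -0.51452542,  0.23046366]), 'eef_rot': array([-8.05352688e-04,  9.73578292e-01,  2.28352053e-01, -2.30394772e-05]), 'wrist_force': array([-0.33817347,  0.55264932,  0.04961374]), 'torque': array([ 0.00702008,  0.03234265, -0.01009982]), 'grasp_force': 0.0, 'opening': 0.9985672627751929} 0.0187
```

View pics/scene0.png

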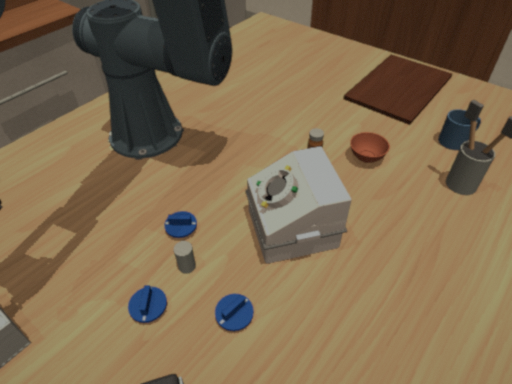

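View pics/top0.png

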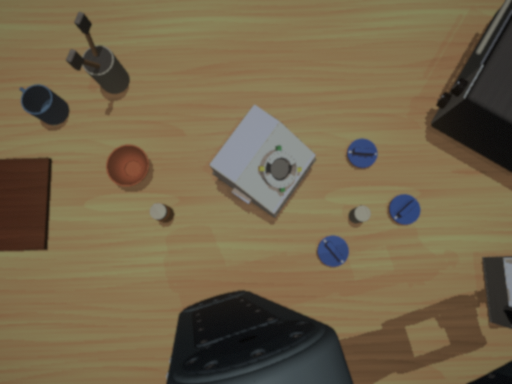

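The top view shows three look-alike blue caps at (362,153), (404,209) and (333,251); in the scene view they are at (234,312), (148,304) and (181,224). The white tubs have the neck at top (281,168) and scene (278,187). The jar, shaker and bowl are at top (162,213), (360,214) and (128,166). Next I'll measure these.

```bash
cat > h.py <<'E'
import cv2,numpy as np
def load(n): return np.load(n+".npz")
def ray(c,uv):
    d=c["R"].T@np.linalg.inv(c["mtx"])@np.array([*uv,1.]); return -c["R"].T@c["t"],d/np.linalg.norm(d)
def onz(c,uv,z):
    o,d=ray(c,uv); return o+d*(z-o[2])/d[2]
def tri(c1,u1,c2,u2):
    (o1,d1),(o2,d2)=ray(c1,u1),ray(c2,u2)
    s=np.linalg.lstsq(np.c_[d1,-d2],o2-o1,rcond=None)[0]; a,b=o1+s[0]*d1,o2+s[1]*d2
    return (a+b)/2,np.linalg.norm(a-b)
def proj(c,X):
    p=c["mtx"]@(c["R"]@np.asarray(X)+c["t"]); return p[:2]/p[2]
def blobs(c,lo,hi,amin,roi=None):
    hsv=cv2.cvtColor(c["pixels"],cv2.COLOR_RGB2HSV); m=cv2.inRange(hsv,lo,hi)
    if roi: 
        k=np.zeros_like(m);x0,y0,x1,y1=roi;k[y0:y1,x0:x1]=255;m&=k
    n,l,s,ce=cv2.connectedComponentsWithStats(m)
    return [(ce[i].round(1).tolist(),int(s[i][4])) for i in range(1,n) if s[i][4]>=amin],l
E
python3 - <<'E'
from h import *
S,T=load("scene0"),load("top0")
for n,c,roi in(("S",S,(240,150,310,220)),("T",T,(245,135,310,205))):
    print(n,"blue",blobs(c,(105,140,60),(125,255,255),150)[0])
    print("yel",blobs(c,(20,90,80),(34,255,255),3,roi)[0]); print("grn",blobs(c,(45,90,30),(85,255,255),3,roi)[0])
for uv in((362,153),(404,209),(333,251)):
    p=onz(T,uv,.021);print(uv,p.round(3),np.hypot(*p[:2]).round(3))
a=cv2.resize(T["pixels"][130:210,205:320],None,fx=5,fy=5,interpolation=2)
b=cv2.resize(S["pixels"][145:225,240:300],None,fx=5,fy=5,interpolation=2)[:400]
d=cv2.resize(T["pixels"][133:173,342:382],None,fx=5,fy=5,interpolation=2)
e=cv2.resize(S["pixels"][292:332,214:254],None,fx=5,fy=5,interpolation=2)
top=np.zeros((600,780,3),np.uint8); top[:400,:460]=a[:,:460];top[:400,480:780]=b[:,:300]
top[400:,:200]=d;top[400:,220:420]=e
cv2.imwrite("pics/crop1.png",top[:,:,::-1])
E
```

```text
S blue [([180.2, 224.2], 548), ([147.1, 303.9], 919), ([233.9, 312.0], 933)]
yel [([269.8, 151.1], 9), ([255.3, 169.3], 296), ([265.6, 154.4], 5), ([287.6, 167.8], 19), ([242.3, 193.8], 12), ([243.3, 203.9], 33), ([264.2, 204.1], 32), ([243.9, 218.3], 11)]
grn [([257.8, 183.0], 6), ([294.1, 188.9], 22)]
T blue [([364.0, 146.1], 159), ([405.0, 208.7], 501), ([337.8, 247.2], 205), ([326.9, 256.2], 153)]
yel [([304.1, 135.7], 27), ([308.2, 143.8], 5), ([261.0, 168.2], 23), ([299.0, 169.0], 9), ([308.2, 181.8], 4), ([300.8, 193.7], 123), ([307.0, 194.0], 3), ([297.0, 203.3], 3), ([304.3, 203.1], 15)]
grn [([278.5, 147.5], 4), ([282.0, 189.5], 6)]
(362, 153) [ 0.605 -0.279  0.021] 0.666
(404, 209) [ 0.456 -0.375  0.021] 0.59
(333, 251) [ 0.355 -0.189  0.021] 0.403
```

View pics/crop1.png

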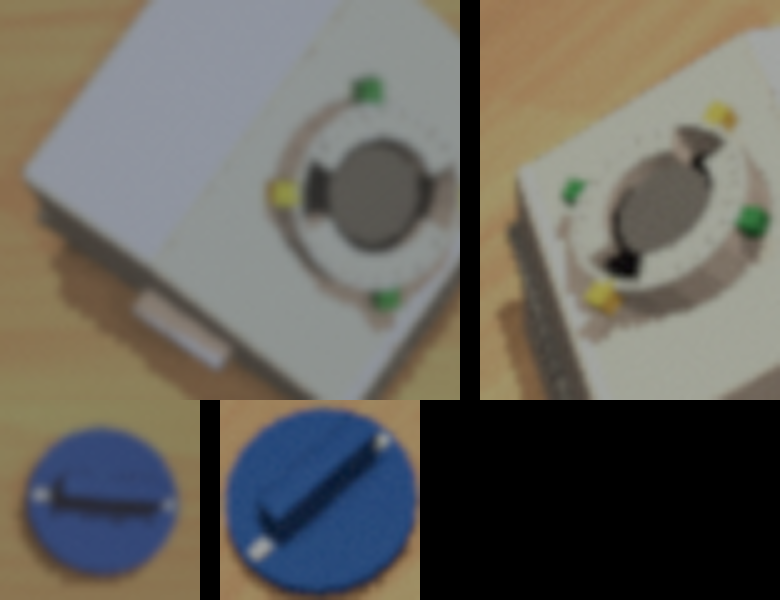

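The crop shows the chosen cap with its bar and white end dots, at about top (362,153). It also shows the neck, with dark slots at the yellow marks in both views.

```bash
cat > m.py <<'E'
from h import *
S,T=load("scene0"),load("top0")
Y1,g1=tri(T,(261,168.2),S,(287.8,167.9)); Y2,g2=tri(T,(299,169),S,(264.3,204.1))
G1,g3=tri(T,(278.6,147.8),S,(294.2,189)); G2,g4=tri(T,(282.2,189.6),S,(258.2,183.1))
C=(Y1+Y2+G1+G2)/4
n=np.cross(Y1-Y2,G1-G2); n/=np.linalg.norm(n); n*=np.sign(n[2])
for k,v in dict(Y1=Y1,Y2=Y2,G1=G1,G2=G2,C=C,n=n).items(): print(k,v.round(4))
print("gaps",np.round([g1,g2,g3,g4],4),"len",np.linalg.norm(Y1-Y2),np.linalg.norm(G1-G2),"tilt",np.degrees(np.arccos(n[2])),"az",np.degrees(np.arctan2(n[1],n[0])))
# tub edges in the top view: white top
hsv=cv2.cvtColor(T["pixels"],cv2.COLOR_RGB2HSV); m=cv2.inRange(hsv,(0,0,95),(180,60,255)); m[:, :200]=0;m[:,325:]=0;m[:95]=0;m[225:]=0
cs=max(cv2.findContours(m,cv2.RETR_EXTERNAL,cv2.CHAIN_APPROX_NONE)[0],key=cv2.contourArea)
ap=cv2.approxPolyDP(cs,5,True)[:,0]; print("tub poly",ap.tolist())
cv2.imwrite("mask.png",m)
# cap: white dots and disc
for c,roi,nm in((T,(345,135,380,172),"T"),(S,(212,290,256,334),"S")):
    x0,y0,x1,y1=roi; hs=cv2.cvtColor(c["pixels"],cv2.COLOR_RGB2HSV)
    b=np.zeros(hs.shape[:2],np.uint8); b[y0:y1,x0:x1]=cv2.inRange(hs,(100,90,20),(130,255,255))[y0:y1,x0:x1]
    k=max(cv2.findContours(b,cv2.RETR_EXTERNAL,cv2.CHAIN_APPROX_NONE)[0],key=cv2.contourArea)
    h=cv2.convexHull(k); e=cv2.fitEllipse(h); print(nm,"disc",e, onz(c,e[0],.018).round(4))
    f=np.zeros_like(b); cv2.fillConvexPoly(f,h,255); f=cv2.erode(f,np.ones((2,2)))
    w=f&cv2.inRange(hs,(0,0,75),(180,115,255)); q=cv2.connectedComponentsWithStats(w)
    P=[onz(c,u,.0215) for u,s in zip(q[3][1:],q[2][1:]) if s[4]>=2]
    print(" dots",[(q[3][i].round(1).tolist(),int(q[2][i][4])) for i in range(1,q[0])],np.round(P,4).tolist())
    if len(P)==2: d=P[0]-P[1]; print(" bar deg",np.degrees(np.arctan2(d[1],d[0])),np.linalg.norm(d),((P[0]+P[1])/2).round(4))
for nm,uv,z in(("shaker",(361,212),.07),("jar",(160,211),.085)): print(nm,onz(T,uv,z).round(3))
E
python3 m.py
```

```text
Y1 [ 0.5402 -0.0147  0.1792]
Y2 [ 0.5436 -0.1012  0.1409]
G1 [ 0.5856 -0.055   0.1757]
G2 [ 0.4965 -0.0615  0.1429]
C [ 0.5415 -0.0581  0.1597]
n [-0.2917 -0.3965  0.8704]
gaps [0.0019 0.002  0.0016 0.0006] len 0.09466955320634057 0.09511890999608678 tilt 29.49021614870728 az -126.3416453200514
tub poly [[253, 105], [209, 164], [251, 197], [235, 188], [236, 196], [246, 203], [252, 197], [275, 213], [315, 154]]
T disc ((361.9038391113281, 152.82354736328125), (27.50690269470215, 28.22221565246582), 106.66586303710938) [ 0.6058 -0.2797  0.018 ]
 dots [([351.2, 151.5], 19), ([375.0, 148.0], 1), ([357.0, 152.0], 3), ([369.0, 153.0], 3), ([374.0, 153.8], 10), ([358.5, 155.0], 2), ([365.0, 156.0], 3), ([374.7, 159.0], 3), ([369.0, 165.0], 1), ([366.5, 166.0], 2)] [[0.6094, -0.2512, 0.0215], [0.6075, -0.2662, 0.0215], [0.6039, -0.2971, 0.0215], [0.6014, -0.3099, 0.0215], [0.5994, -0.2696, 0.0215], [0.5962, -0.2862, 0.0215], [0.5875, -0.3106, 0.0215], [0.5697, -0.2882, 0.0215]]
S disc ((233.83004760742188, 311.95599365234375), (35.8514404296875, 37.731502532958984), 63.5541877746582) [ 0.607  -0.2797  0.018 ]
 dots [([245.6, 299.9], 10), ([252.0, 307.5], 2), ([252.0, 315.0], 3), ([221.5, 321.4], 22), ([251.0, 319.0], 1), ([250.0, 321.0], 1), ([244.5, 326.5], 2)] [[0.6099, -0.2462, 0.0215], [0.6307, -0.251, 0.0215], [0.6408, -0.2634, 0.0215], [0.6024, -0.3109, 0.0215], [0.6444, -0.2909, 0.0215]]
shaker [ 0.447 -0.254  0.07 ]
jar [0.462 0.229 0.085]
```

```bash
cat > p.py <<'E'
import numpy as np
from scipy.spatial.transform import Rotation as Ro
from bench import ctrl
def plan(p,Rt,rows):
    "print rows taking the measured pose to TCP p, axes Rt"
    o=ctrl.get_obs(); P=o["eef_pos"].copy(); w,x,y,z=o["eef_rot"]; R=Ro.from_quat([x,y,z,w]); Rt=Ro.from_matrix(Rt)
    dR=(R.inv()*Rt).as_rotvec()/rows; dp=(np.asarray(p)-P)/rows
    print("q",o["q"].round(2),"left mm",(dp*rows*1e3).round(1),"rot",(dR*rows).round(3),"F",o["wrist_force"].round(1))
    L=[]
    for i in range(rows):
        s=R.inv().apply(dp)/.04; L.append(" ".join(f"{v:.2f}" for v in [*s,*(dR/.1)])); R=R*Ro.from_rotvec(dR)
    print("; ".join(L))
def axes(x,z):
    z=np.asarray(z)/np.linalg.norm(z); x=np.asarray(x)-np.dot(x,z)*z; x/=np.linalg.norm(x); return np.c_[x,np.cross(z,x),z]
a=np.radians(83); CAPR=axes([np.cos(a),np.sin(a),0],[0,0,-1]); CAP=np.array([.606,-.2797,0])
az=np.radians(-127.5); N=np.array([.5*np.cos(az),.5*np.sin(az),np.cos(np.pi/6)])
NX=np.array([-np.cos(az)*np.cos(np.pi/6),-np.sin(az)*np.cos(np.pi/6),.5]); NY=np.cross(N,NX)
C=np.array([.5415,-.0581,.1597]); E=np.array([.5402-.5436,-.0147+.1012,.1792-.1409]) # yellow marks
NECKR=axes(E,-N)
E
python3 - <<'E'
from p import *
print("entry ang",np.arctan2(E@NY,E@NX)); G=np.array([.5856-.4965,-.055+.0615,.1757-.1429]); print("green",np.arctan2(G@NY,G@NX))
plan(CAP+[0,0,.12],CAPR,16)
E
```

```text
entry ang 0.6246017565221641
green -0.777158368225113
q [-1.32  0.18  1.61 -0.    1.35 -0.21] left mm [ 350.4  234.8 -110.5] rot [-0.001 -0.001 -0.988] F [-0.3  0.6  0. ]
0.65 -0.08 0.17 -0.00 -0.00 -0.62; 0.66 -0.04 0.17 -0.00 -0.00 -0.62; 0.66 -0.00 0.17 -0.00 -0.00 -0.62; 0.66 0.04 0.17 -0.00 -0.00 -0.62; 0.65 0.08 0.17 -0.00 -0.00 -0.62; 0.65 0.12 0.17 -0.00 -0.00 -0.62; 0.64 0.16 0.17 -0.00 -0.00 -0.62; 0.63 0.20 0.17 -0.00 -0.00 -0.62; 0.62 0.23 0.17 -0.00 -0.00 -0.62; 0.60 0.27 0.17 -0.00 -0.00 -0.62; 0.58 0.31 0.17 -0.00 -0.00 -0.62; 0.56 0.34 0.17 -0.00 -0.00 -0.62; 0.54 0.38 0.17 -0.00 -0.00 -0.62; 0.52 0.41 0.17 -0.00 -0.00 -0.62; 0.49 0.44 0.17 -0.00 -0.00 -0.62; 0.46 0.47 0.17 -0.00 -0.00 -0.62
```

Emit:
carry_out(plan="0.65 -0.08 0.17 0 0 -0.62; 0.66 -0.04 0.17 0 0 -0.62; 0.66 0 0.17 0 0 -0.62; 0.66 0.04 0.17 0 0 -0.62; 0.65 0.08 0.17 0 0 -0.62; 0.65 0.12 0.17 0 0 -0.62; 0.64 0.16 0.17 0 0 -0.62; 0.63 0.2 0.17 0 0 -0.62", claw=-1)

```text
time_s: 0.77
eef_pos: [0.4323, -0.3972, 0.1761]
eef_rot: [-0.0, 0.887, 0.462, -0.0]
wrist_force: [0.8, -0.7, 0.3]
opening: 1.002
grasp_force: 0.0
```

Emit:
carry_out(plan="0.62 0.23 0.17 0 0 -0.62; 0.6 0.27 0.17 0 0 -0.62; 0.58 0.31 0.17 0 0 -0.62; 0.56 0.34 0.17 0 0 -0.62; 0.54 0.38 0.17 0 0 -0.62; 0.52 0.41 0.17 0 0 -0.62; 0.49 0.44 0.17 0 0 -0.62; 0.46 0.47 0.17 0 0 -0.62")

```text
time_s: 1.43
eef_pos: [0.6066, -0.2789, 0.1215]
eef_rot: [-0.001, 0.747, 0.665, -0.0]
wrist_force: [0.7, -0.9, -1.1]
opening: 1.003
grasp_force: 0.0
```

```bash
python3 - <<'E'
from p import *
plan(CAP+[0,0,.023],CAPR,7)
E
```

```text
q [-0.61  0.49  1.44  0.    1.21 -0.49] left mm [ -0.6  -0.8 -98.5] rot [-0.001 -0.001  0.007] F [ 0.7 -0.9 -1.1]
-0.00 -0.00 0.35 -0.00 -0.00 0.01; -0.00 -0.00 0.35 -0.00 -0.00 0.01; -0.00 -0.00 0.35 -0.00 -0.00 0.01; -0.00 -0.00 0.35 -0.00 -0.00 0.01; -0.00 -0.00 0.35 -0.00 -0.00 0.01; -0.00 -0.00 0.35 -0.00 -0.00 0.01; -0.00 -0.00 0.35 -0.00 -0.00 0.01
```

Emit:
carry_out(plan="0 0 0.35 0 0 0; 0 0 0.35 0 0 0; 0 0 0.35 0 0 0; 0 0 0.35 0 0 0; 0 0 0.35 0 0 0; 0 0 0.35 0 0 0; 0 0 0.35 0 0 0; 0 0 0 0 0 0")

```text
time_s: 2.1
eef_pos: [0.6035, -0.2791, 0.0204]
eef_rot: [-0.003, 0.748, 0.664, -0.001]
wrist_force: [-0.7, 1.5, -0.7]
opening: 1.0
grasp_force: 0.0
```

Emit:
carry_out(plan="0 0 0 0 0 0; 0 0 0 0 0 0; 0 0 0 0 0 0; 0 0 0 0 0 0; 0 0 0 0 0 0; 0 0 0 0 0 0; 0 0 0 0 0 0; 0 0 0 0 0 0", claw=1)

```text
time_s: 2.77
eef_pos: [0.6063, -0.2802, 0.0251]
eef_rot: [0.0, 0.748, 0.664, 0.0]
wrist_force: [-0.7, 0.2, 3.9]
opening: 0.139
grasp_force: 62.1
```

Emit:
carry_out(plan="0 0 -0.3 0 0 0; 0 0 -0.6 0 0 0; 0 0 -0.7 0 0 0; 0 0 -0.7 0 0 0; 0 0 -0.7 0 0 0; 0 0 -0.7 0 0 0; 0 0 -0.7 0 0 0; 0 0 -0.4 0 0 0")

```text
time_s: 3.43
eef_pos: [0.607, -0.2807, 0.2214]
eef_rot: [0.002, 0.748, 0.664, 0.001]
wrist_force: [0.1, 0.2, 0.3]
opening: 0.139
grasp_force: 61.6
```

```bash
python3 - <<'E'
from p import *
print(ctrl.get_obs()["opening"],ctrl.get_obs()["grasp_force"])
plan(C+N*.085,NECKR,16)
E
```

```text
0.1385386811964536 61.60575985908508
q [-0.61  0.39  1.37  0.    1.38 -0.49] left mm [-91.4 188.8  11.9] rot [-0.283  0.44  -0.085] F [0.1 0.2 0.3]
0.28 -0.18 -0.02 -0.18 0.28 -0.05; 0.28 -0.17 -0.02 -0.18 0.28 -0.05; 0.28 -0.17 -0.01 -0.18 0.28 -0.05; 0.28 -0.17 -0.01 -0.18 0.28 -0.05; 0.28 -0.17 -0.00 -0.18 0.28 -0.05; 0.28 -0.17 0.00 -0.18 0.28 -0.05; 0.28 -0.17 0.01 -0.18 0.28 -0.05; 0.28 -0.17 0.01 -0.18 0.28 -0.05; 0.28 -0.16 0.02 -0.18 0.28 -0.05; 0.28 -0.16 0.02 -0.18 0.28 -0.05; 0.28 -0.16 0.03 -0.18 0.28 -0.05; 0.28 -0.16 0.03 -0.18 0.28 -0.05; 0.28 -0.16 0.04 -0.18 0.28 -0.05; 0.28 -0.16 0.04 -0.18 0.28 -0.05; 0.28 -0.16 0.05 -0.18 0.28 -0.05; 0.28 -0.16 0.05 -0.18 0.28 -0.05
```

Emit:
carry_out(plan="0.28 -0.18 -0.02 -0.18 0.28 -0.05; 0.28 -0.17 -0.02 -0.18 0.28 -0.05; 0.28 -0.17 -0.01 -0.18 0.28 -0.05; 0.28 -0.17 -0.01 -0.18 0.28 -0.05; 0.28 -0.17 0 -0.18 0.28 -0.05; 0.28 -0.17 0 -0.18 0.28 -0.05; 0.28 -0.17 0.01 -0.18 0.28 -0.05; 0.28 -0.17 0.01 -0.18 0.28 -0.05")

```text
time_s: 4.1
eef_pos: [0.5598, -0.185, 0.2241]
eef_rot: [-0.02, 0.727, 0.673, 0.132]
wrist_force: [0.6, -0.2, -0.5]
opening: 0.137
grasp_force: 61.6
```

Emit:
carry_out(plan="0.28 -0.16 0.02 -0.18 0.28 -0.05; 0.28 -0.16 0.02 -0.18 0.28 -0.05; 0.28 -0.16 0.03 -0.18 0.28 -0.05; 0.28 -0.16 0.03 -0.18 0.28 -0.05; 0.28 -0.16 0.04 -0.18 0.28 -0.05; 0.28 -0.16 0.04 -0.18 0.28 -0.05; 0.28 -0.16 0.05 -0.18 0.28 -0.05; 0.28 -0.16 0.05 -0.18 0.28 -0.05")

```text
time_s: 4.77
eef_pos: [0.5147, -0.0918, 0.2305]
eef_rot: [-0.04, 0.694, 0.67, 0.261]
wrist_force: [-0.3, 0.0, -0.6]
opening: 0.138
grasp_force: 61.6
```

```bash
python3 - <<'E'
from p import *
import cv2
c=ctrl.camera("scene"); d=ctrl.camera("top")
a=cv2.resize(c["pixels"][120:230,200:330],None,fx=3,fy=3,interpolation=2)
b=cv2.resize(d["pixels"][110:220,220:350],None,fx=3,fy=3,interpolation=2)
cv2.imwrite("pics/hover.png",np.hstack([a,b])[:,:,::-1])
plan(C+N*.050,NECKR,8)
E
```

```text
q [-0.74 -0.01  1.91  0.55  1.34 -0.86] left mm [ 12.4  13.3 -26.7] rot [ 0.002 -0.01  -0.007] F [ 0.7 -0.  -1.1]
0.00 0.01 0.10 0.00 -0.01 -0.01; 0.00 0.01 0.10 0.00 -0.01 -0.01; 0.00 0.01 0.10 0.00 -0.01 -0.01; 0.00 0.01 0.10 0.00 -0.01 -0.01; 0.00 0.01 0.10 0.00 -0.01 -0.01; 0.00 0.01 0.10 0.00 -0.01 -0.01; 0.00 0.01 0.10 0.00 -0.01 -0.01; 0.00 0.01 0.10 0.00 -0.01 -0.01
```

View pics/hover.png

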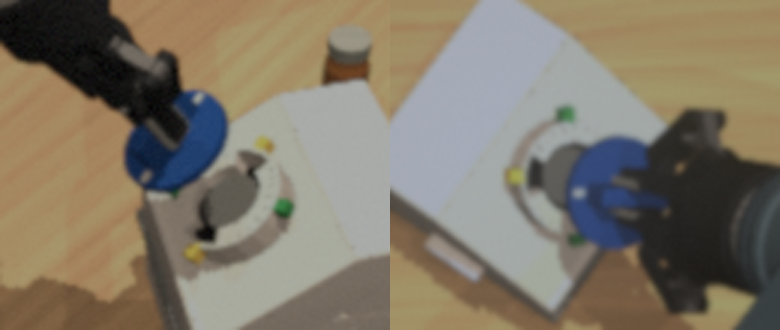

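The hover picture shows the cap held square with its dots in line with the yellow marks. It sits along the neck axis, at left-crop (177,140) against a mouth at (230,195). I'll advance it.

Emit:
carry_out(plan="0 0.01 0.13 0 -0.01 -0.01; 0 0.01 0.13 0 -0.01 -0.01; 0 0.01 0.13 0 -0.01 -0.01; 0 0.01 0.13 0 -0.01 -0.01; 0 0.01 0.13 0 -0.01 -0.01; 0 0.01 0.13 0 -0.01 -0.01; 0 0.01 0.13 0 -0.01 -0.01; 0 0.01 0.13 0 -0.01 -0.01")

```text
time_s: 5.53
eef_pos: [0.5311, -0.0757, 0.1942]
eef_rot: [-0.037, 0.693, 0.673, 0.257]
wrist_force: [0.5, 0.8, 0.0]
opening: 0.14
grasp_force: 61.6
```

```bash
python3 - <<'E'
from p import *
plan(C+N*.028,NECKR,8)
E
```

```text
q [-0.69  0.06  1.92  0.56  1.24 -0.86] left mm [  1.9   6.5 -10.2] rot [ 0.002 -0.001  0.001] F [0.5 0.8 0. ]
0.01 -0.01 0.04 0.00 -0.00 0.00; 0.01 -0.01 0.04 0.00 -0.00 0.00; 0.01 -0.01 0.04 0.00 -0.00 0.00; 0.01 -0.01 0.04 0.00 -0.00 0.00; 0.01 -0.01 0.04 0.00 -0.00 0.00; 0.01 -0.01 0.04 0.00 -0.00 0.00; 0.01 -0.01 0.04 0.00 -0.00 0.00; 0.01 -0.01 0.04 0.00 -0.00 0.00
```

Emit:
carry_out(plan="0.01 -0.01 0.05 0 0 0; 0.01 -0.01 0.05 0 0 0; 0.01 -0.01 0.05 0 0 0; 0.01 -0.01 0.05 0 0 0; 0.01 -0.01 0.05 0 0 0; 0.01 -0.01 0.05 0 0 0; 0.01 -0.01 0.05 0 0 0; 0.01 -0.01 0.05 0 0 0")

```text
time_s: 6.2
eef_pos: [0.5327, -0.0663, 0.1812]
eef_rot: [-0.037, 0.693, 0.673, 0.257]
wrist_force: [-0.3, 0.9, -0.2]
opening: 0.137
grasp_force: 61.6
```

```bash
cat >> p.py <<'E'
def st():
    o=ctrl.get_obs(); w,x,y,z=o["eef_rot"]; R=Ro.from_quat([x,y,z,w]).as_matrix(); B=np.c_[NX,NY,N]
    f=o["eef_pos"]+.025*R[:,2]
    print("foot in neck mm",((f-C)@B*1e3).round(1),"ang",np.arctan2(R[:,0]@NY,R[:,0]@NX).round(3),"tilt",np.arccos(-R[:,2]@N).round(3),"F neck",(o["wrist_force"]@B).round(1),"M tool",(o["torque"]@R).round(2),"F tool",(o["wrist_force"]@R).round(1),"q6",o["q"][5].round(2))
E
python3 - <<'E'
from p import *
st(); plan(C+N*.015,NECKR,8)
E
```

```text
foot in neck mm [ 0.5  1.9 -0.4] ang 0.626 tilt 0.003 F neck [ 0.4  0.8 -0.4] M tool [ 0.14 -0.31  0.01] F tool [ 0.8 -0.5  0.4] q6 -0.86
q [-0.67  0.07  1.94  0.57  1.2  -0.86] left mm [ 4.3  2.3 -8.5] rot [ 0.003 -0.001  0.001] F [-0.3  0.9 -0.2]
-0.00 0.00 0.03 0.00 -0.00 0.00; -0.00 0.00 0.03 0.00 -0.00 0.00; -0.00 0.00 0.03 0.00 -0.00 0.00; -0.00 0.00 0.03 0.00 -0.00 0.00; -0.00 0.00 0.03 0.00 -0.00 0.00; -0.00 0.00 0.03 0.00 -0.00 0.00; -0.00 0.00 0.03 0.00 -0.00 0.00; -0.00 0.00 0.03 0.00 -0.00 0.00
```

Emit:
carry_out(plan="0 0 0.03 0 0 0; 0 0 0.03 0 0 0; 0 0 0.03 0 0 0; 0 0 0.03 0 0 0; 0 0 0.03 0 0 0; 0 0 0 0 0 0; 0 0 0 0 0 0; 0 0 0 0 0 0")

```text
time_s: 6.87
eef_pos: [0.5343, -0.0641, 0.1765]
eef_rot: [-0.037, 0.693, 0.673, 0.257]
wrist_force: [-5.5, -1.8, 5.9]
opening: 0.135
grasp_force: 62.8
```

```bash
python3 - <<'E'
from p import *
st(); plan(C+N*.015,NECKR,8)
E
```

```text
foot in neck mm [ 0.5  2.  -5.8] ang 0.626 tilt 0.002 F neck [-1.2  3.3  7.5] M tool [0.88 0.05 0.06] F tool [ 0.9 -3.4 -7.5] q6 -0.87
q [-0.66  0.08  1.94  0.57  1.19 -0.87] left mm [ 2.6  0.1 -3.8] rot [ 0.002 -0.001  0.001] F [-5.5 -1.8  5.9]
-0.00 0.00 0.01 0.00 -0.00 0.00; -0.00 0.00 0.01 0.00 -0.00 0.00; -0.00 0.00 0.01 0.00 -0.00 0.00; -0.00 0.00 0.01 0.00 -0.00 0.00; -0.00 0.00 0.01 0.00 -0.00 0.00; -0.00 0.00 0.01 0.00 -0.00 0.00; -0.00 0.00 0.01 0.00 -0.00 0.00; -0.00 0.00 0.01 0.00 -0.00 0.00
```

Emit:
carry_out(plan="0 0 0.03 0 0 0; 0 0 0.03 0 0 0; 0 0 0.03 0 0 0; 0 0 0 0 0 0; 0 0 0 0 0 0; 0 0 0 0 0 0; 0 0 0 0 0 0; 0 0 0 0 0 0")

```text
time_s: 7.53
eef_pos: [0.5353, -0.0628, 0.1736]
eef_rot: [-0.037, 0.693, 0.673, 0.257]
wrist_force: [-7.5, -2.3, 8.8]
opening: 0.136
grasp_force: 63.3
```

```bash
python3 - <<'E'
from p import *
st()
E
```

```text
foot in neck mm [ 0.5  2.  -9.2] ang 0.626 tilt 0.002 F neck [-1.1  4.6 10.8] M tool [ 1.11  0.09 -0.02] F tool [  1.8  -4.3 -10.9] q6 -0.87
```

Emit:
carry_out(plan="0.01 -0.02 0 0 0 0; 0.01 -0.02 0 0 0 0; 0 0 0.03 0 0 0; 0 0 0.03 0 0 0; 0 0 0.03 0 0 0; 0 0 0 0 0 0; 0 0 0 0 0 0; 0 0 0 0 0 0")

```text
time_s: 8.2
eef_pos: [0.5357, -0.0623, 0.1727]
eef_rot: [-0.035, 0.692, 0.673, 0.257]
wrist_force: [-18.9, -8.9, 24.1]
opening: 0.134
grasp_force: 66.0
```

```bash
python3 - <<'E'
from p import *
st()
E
```

```text
foot in neck mm [  0.6   1.9 -10.3] ang 0.628 tilt 0.005 F neck [-4.1  9.6 30.2] M tool [1.87 0.36 0.09] F tool [  2.3 -10.  -30.2] q6 -0.87
```

```bash
python3 - <<'E'
from p import *
import cv2
c=ctrl.camera("scene"); d=ctrl.camera("top"); np.savez("s1.npz",**{k:c[k] for k in("pixels","mtx","R","t")}); np.savez("t1.npz",**{k:d[k] for k in("pixels","mtx","R","t")})
a=cv2.resize(c["pixels"][140:230,225:325],None,fx=4,fy=4,interpolation=2)
b=cv2.resize(d["pixels"][130:220,225:325],None,fx=4,fy=4,interpolation=2)
cv2.imwrite("pics/in1.png",np.hstack([a,b])[:,:,::-1])
st()
E
```

```text
foot in neck mm [  0.6   1.9 -10.3] ang 0.628 tilt 0.005 F neck [-3.   9.1 28.7] M tool [1.8  0.36 0.08] F tool [  2.9  -9.  -28.7] q6 -0.87
```

View pics/in1.png

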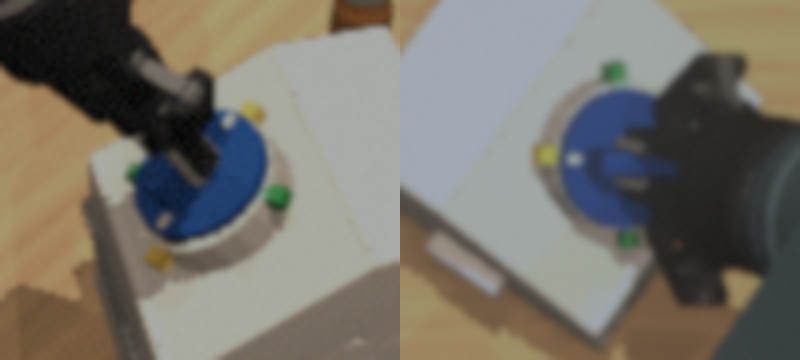

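The picture shows the disc seated on the rim with no gap, and the white dots in line with the yellow marks. The stiff stop means it is pushed home, so I'll start the turn.

Emit:
carry_out(plan="0 0 0 0 0 0.5; 0 0 0 0 0 0.5; 0 0 0 0 0 0.5; 0 0 0 0 0 0.5; 0 0 0 0 0 0.5; 0 0 0 0 0 0.5; 0 0 0 0 0 0; 0 0 0 0 0 0")

```text
time_s: 8.97
eef_pos: [0.5372, -0.0633, 0.1728]
eef_rot: [-0.071, 0.786, 0.562, 0.25]
wrist_force: [-7.4, -9.6, 18.2]
opening: 0.139
grasp_force: 64.8
```

```bash
python3 - <<'E'
from p import *
st()
E
```

```text
foot in neck mm [  0.8   0.  -10.3] ang 0.328 tilt 0.009 F neck [-1.4  0.  21.8] M tool [ 0.63 -0.45  0.06] F tool [ -1.3  -0.3 -21.8] q6 -0.57
```

Emit:
carry_out(plan="0 0 0 0 0 0.9; 0 0 0 0 0 0.9; 0 0 0 0 0 0.9; 0 0 0 0 0 0.9; 0 0 0 0 0 0.9; 0 0 0 0 0 0.9; 0 0 0 0 0 0.9; 0 0 0 0 0 0.9")

```text
time_s: 9.63
eef_pos: [0.5372, -0.0639, 0.1726]
eef_rot: [-0.154, 0.934, 0.247, 0.208]
wrist_force: [-7.7, -12.5, 14.3]
opening: 0.138
grasp_force: 64.8
```

```bash
python3 - <<'E'
from p import *
st()
E
```

```text
foot in neck mm [  0.2  -0.3 -10.2] ang -0.396 tilt 0.009 F neck [-5.5 -1.5 19.6] M tool [-0.21 -1.11 -0.25] F tool [ -4.4   3.6 -19.6] q6 0.16
```

Emit:
carry_out(plan="0 0 0 0 0 0.8; 0 0 0 0 0 0.8; 0 0 0 0 0 0.8; 0 0 0 0 0 0.8; 0 0 0 0 0 0.6; 0 0 0 0 0 0; 0 0 0 0 0 0; 0 0 0 0 0 0")

```text
time_s: 10.3
eef_pos: [0.5371, -0.064, 0.1726]
eef_rot: [-0.191, 0.963, 0.068, 0.175]
wrist_force: [-8.7, -11.4, 15.2]
opening: 0.137
grasp_force: 64.7
```

```bash
python3 - <<'E'
from p import *
st()
E
```

```text
foot in neck mm [  0.1  -0.3 -10.2] ang -0.773 tilt 0.009 F neck [-4.8 -0.1 20.3] M tool [-0.61 -1.04  0.06] F tool [ -3.2   3.5 -20.3] q6 0.53
```

Emit:
carry_out(plan="0 0 -0.03 0 0 0; 0 0 -0.03 0 0 0; 0 0 -0.03 0 0 0; 0 0 -0.03 0 0 0; 0 0 0 0 0 0; 0 0 0 0 0 0; 0 0 0 0 0 0; 0 0 0 0 0 0")

```text
time_s: 10.97
eef_pos: [0.5357, -0.0652, 0.1757]
eef_rot: [-0.191, 0.963, 0.068, 0.175]
wrist_force: [-0.5, -7.6, 5.8]
opening: 0.139
grasp_force: 62.9
```

```bash
python3 - <<'E'
from p import *
st()
E
```

```text
foot in neck mm [ 0.1  0.1 -6.6] ang -0.773 tilt 0.009 F neck [-2.6 -4.2  8.2] M tool [-1.03 -0.11 -0.05] F tool [ 1.2  4.8 -8.1] q6 0.53
```

Emit:
carry_out(plan="0 0 -0.03 0 0 0; 0 0 -0.03 0 0 0; 0 0 0 0 0 0; 0 0 0 0 0 0; 0 0 0 0 0 0; 0 0 0 0 0 0; 0 0 0 0 0 0; 0 0 0 0 0 0")

```text
time_s: 11.63
eef_pos: [0.5352, -0.0653, 0.1766]
eef_rot: [-0.192, 0.963, 0.067, 0.176]
wrist_force: [10.3, -4.5, -5.4]
opening: 0.137
grasp_force: 60.9
```

```bash
python3 - <<'E'
from p import *
st()
E
```

```text
foot in neck mm [ 0.2  0.4 -5.6] ang -0.774 tilt 0.009 F neck [ -0.4 -10.9  -6. ] M tool [-1.48  0.68  0.01] F tool [7.3 8.1 6.1] q6 0.53
```

It rose 4.6 mm and then held against the pull, so it is locked. I'll release and retreat.

Emit:
carry_out(plan="0 0 0 0 0 0; 0 0 0 0 0 0; 0 0 0 0 0 0; 0 0 0 0 0 0; 0 0 0 0 0 0; 0 0 0 0 0 0; 0 0 0 0 0 0; 0 0 0 0 0 0", claw=-1)

```text
time_s: 12.3
eef_pos: [0.5329, -0.0631, 0.176]
eef_rot: [-0.194, 0.963, 0.068, 0.173]
wrist_force: [0.4, 0.2, -0.0]
opening: 1.001
grasp_force: 0.0
```

Emit:
carry_out(plan="0 0 -0.3 0 0 0; 0 0 -0.4 0 0 0; 0 0 -0.4 0 0 0; 0 0 -0.5 0 0 0; 0 0 -0.5 0 0 0; 0 0 -0.5 0 0 0; 0 0 -0.3 0 0 0; 0 0 0 0 0 0")

```text
time_s: 12.97
eef_pos: [0.498, -0.1109, 0.2789]
eef_rot: [-0.192, 0.963, 0.068, 0.175]
wrist_force: [-0.7, 0.1, 0.2]
opening: 0.998
grasp_force: 0.0
```

```bash
python3 - <<'E'
from p import *
import cv2
c=ctrl.camera("scene"); d=ctrl.camera("top")
a=cv2.resize(c["pixels"][140:230,225:325],None,fx=4,fy=4,interpolation=2)
b=cv2.resize(d["pixels"],(400,300))
k=np.zeros((360,800,3),np.uint8);k[:,:400]=a;k[:300,400:]=b
cv2.imwrite("pics/done.png",k[:,:,::-1]); st()
E
```

```text
foot in neck mm [-1.000e-01  3.700e+00  1.097e+02] ang -0.775 tilt 0.003 F neck [-0.4  0.1  0.1] M tool [-0.13 -0.19 -0.02] F tool [-0.4  0.2 -0.1] q6 0.54
```

View pics/done.png

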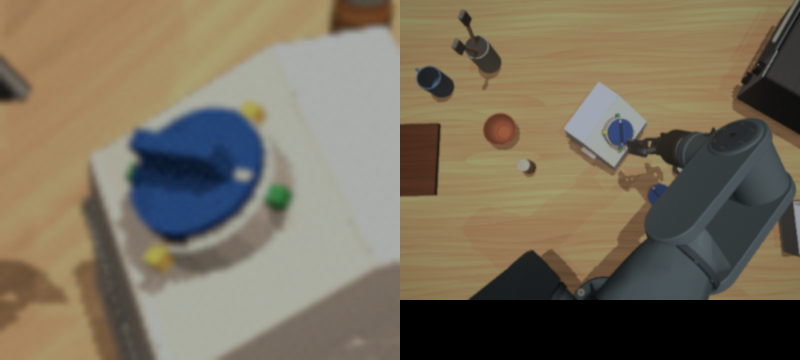

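The final picture shows the cap seated square with its bar on the green marks. It sits slightly above the rim (dark slot at (175,238)), the gripper is clear, and the bowl and jar look unmoved.

```bash
python3 -c "
from bench import ctrl
print(ctrl.hand_in())"
```

```text
the job is handed in; nothing more can be done
None
```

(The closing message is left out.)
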